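# Thread keyed relay spacers onto the sprung-key arbor

## Task

Thread the two keyed insulating spacers onto the arbor stand, the large brown one first and let go of it, then the small cream one on top, turning each gently under light pressure until its slots drop over the arbor's sprung brass keys. Both must end fully home and flat, the large one on its seat and the small one on the large one, and stay down when released. Never force a spacer down, and leave the relay cover, magnet yoke and screw terminal where they are.

Things in the scene. Friction and masses are not known exactly. Their poses are not given: they have to be found in the camera images.
- stand: Arbor stand, fixed to the bench at a new place and yaw each time: dark steel plate 100 x 100 x 20 mm, on it an aluminium seat boss 44 mm across, 10 mm high, and an upright steel spindle of 16 mm diameter with three brass keys standing out of it. Origin: centre of the plate's underside, on the spindle's axis; z up.
- key_tops (a point): On the spindle's axis at the height of the key tops: 27 mm above the seat, 57 mm above the bench. The three brass keys are 5 mm wide, 120 degrees apart and reach to 16 mm from the axis. They are one sprung driver: pushed down it sinks at most 10 mm (about 4 N to start, about 9 N at the bottom, rigid after that) and rises again by itself.
- driver_axis (a point): On the spindle's axis, 10 mm above the seat; its own axes are those of the stand, NOT of the keys. The keys' angle about the spindle differs every time, is not tied to the stand's yaw and is not measured: feel for it by turning a spacer under light pressure, or look from above. The keys themselves turn only against a stiff friction of 0.12 N m.
- seat (a point): Centre of the seat (top face of the boss), on the spindle's axis, 30 mm above the bench.
- spindle_tip (a point): Top of the spindle, on its axis, 76 mm above the bench. The spindle is straight up to 66 mm above the bench, then tapers to 7 mm across at the tip.
- spacer_large: Large brown spacer, a loose ring lying flat: 58 mm outside diameter, 20 mm thick, about 60 g, bore 18.4 mm with three through slots 7 mm wide, 120 degrees apart, to 18.5 mm from the axis, one along its own +x (about 3.5 degrees of play either way on the keys). Goes on first; home, its underside is on the seat. More than 25 N of pressing is too much. Origin: centre of the underside, z the ring axis.
- spacer_small: Small cream spacer, a loose ring lying flat: 48 mm outside diameter, 16 mm thick, about 32 g, same bore and slots (one along its own +x). Goes on second, over the keys that stand 7 mm above the large one; pressed on unmatched keys it springs back up. Home, its underside is 20 mm above the seat. More than 25 N is too much. Origin: centre of the underside, z the ring axis.
- relay_cover: Bystander: red relay cover, 45 x 36 mm, 50 mm high. Origin: centre of the underside. Leave alone.
- magnet_yoke: Bystander: pewter-grey U-shaped magnet yoke, 60 x 22 mm, 40 mm high. Origin: centre of the underside. Leave alone.
- screw_terminal: Bystander: brass screw terminal, 26 x 22 mm, 22 mm high. Origin: centre of the underside. Leave alone.
Things that resemble listed ones, but are neither listed nor needed, are in the scene too. Of the things that look like the spacer_small, take the one that is nearest to the robot's base at the start.

How it is judged:
By the outcome, as a careful person would: the job done as asked, in the order asked, and still so for the second after the job is handed in, with the robot touching nothing.
It also fails if it takes over 67 s, if anything falls off the work surface, if the arm or the gripper's body presses on something with over 40 N, if the wrist force passes 120 N, or if a joint passes its speed limit or range.

## Robot

A 6-joint arm with a two-finger parallel gripper is mounted at the origin on the work surface. World frame = base frame: x ahead of the robot, y to its left, z up, the work surface at z = 0. Lengths are in mm, angles in rad, forces in N, time in s.
With the tool pointing down it reaches from about 275 to 750 mm from the base axis. Payload 10.2 kg.
Tool frame: the origin (TCP) lies midway between the tips of the shut fingers; the grasp point (between the pads) lies 19 mm behind it (ctrl.grip_depth is the distance from the TCP to the grasp point, in mm); y points along the fingers, x is the direction in which the jaws open and shut, and the axes are right-handed (so a half turn about y gives the same grasp; the last joint's range is limited). The gripper opens to 85 mm and grips with 20 to 120 N. Pads are 22 mm wide; open, the fingers measure 114 mm over their backs; the gripper's body (76 mm by 85 mm) begins 54 mm behind the grasp point. The pads swing forward as they close: fully open they stand 13 mm farther back than shut.
Start: joints at [-1.503, 0.313, 1.498, -0, 1.331, -0.223], TCP at [150.514, -502.968, 231.294] pointing down, gripper open.
Joint ranges: [-2.94, 2.94], [-0.97, 2.17], [0.19, 2.56], [-1.23, 4.37], [0.02, 3.11], [-2.88, 2.88]. Speed limits (rad/s): [2.39, 2.39, 3.01, 3.14, 3.14, 3.14].

## Interface

Orientations are given as a unit quaternion [w, x, y, z].
In Python, from rig import ctrl gives the robot as it stands. The module is installed in compiled form; this text tells all that it offers.
- The arm moves only by the tool drive_tool, never from a script. Its arguments are lists of equal length, an entry for each row: "gripper": the closure, from 0 (fully open) to 1 (shut); "offset": the shift along the tool's x, y, z in m, a list of three; "turn": the turn about the tool's y in degrees. In form: {"gripper": [gripper, ...], "offset": [[tx, ty, tz], ...], "turn": [turn, ...]}. A call has 1 to 20 rows; each row shifts and turns the commanded pose from where the row before left it, along the tool's axes as they then stand; what a row does not reach is not made up. A row lasts 1/12 s, in which the tool goes at most 41.7 mm and 7.16 degrees, less where a joint would pass 70% of its speed; a pose out of reach is approached as far as the arm can. A call is refused whole if a number of a shift passes 0.0417 or a number of a turn 7.16, either way. A call with a gripper value outside its range is refused whole. The fingers move at their own pace and stop on an object; "force" is the grip in N (left out, the last holds). Time passes only in rows, so rows that do not move let the fingers close. It gives the time, the measured TCP pose, the force and the opening at its end, in the units of the state.
- ctrl.sense(): the state, without advancing time (a new reading comes with each control period).
- ctrl.capture(name): name is "scene" or "top"; returns (picture, depth): 480x640x3 uint8, red, green, blue; 480x640 float32, mm along the optical axis (not along the pixel's ray), 0 where there is no reading.
- ctrl.camera_params(name): a dict with "fovy" (degrees; the focal length in pixels is half the picture's height over the tangent of half this angle, whatever the lens; pixels are square), "cx", "cy" (the principal point, pixels), "view" (4x4, takes a point from world to camera coordinates). Camera axes: x right, y down, z forward; pixel columns grow to the right and rows downward; lengths in mm; the calibration is good to about 2 mm. A picture is of the moment at which its call begins. camera_params takes no time and is no camera call.
- ctrl.finish_job(): hands the job in, once; it reports no verdict.
Trained networks look in the newest picture that a camera, given by its name, has taken for a name from the list of things; names that differ only in an ending like _2 or _b are one class to them, and where a whole thing is asked for, a point or a joint stands for the part that bears it (a point fixed in the world has none). Each returns a list of dicts, best first, with "score" (0 to 1); they miss things now and then, are a little off and sometimes report something else, mostly with a low value. They report only what shows in the picture. A call takes as long as a camera call. They do not tell look-alikes from the thing itself.
- ctrl.boxes_of(camera, query): "centre" ([x, y, z] in mm, in the coordinates of the camera as it stood for that picture, good to about 4 mm: the middle of the surface that is visible of it).
- ctrl.regions_of(camera, query): "mask" (480x640 bool, what is visible of it).
- ctrl.pinpoint(camera, query): "centre" ([x, y, z] in mm, in the coordinates of the camera as it stood for that picture, good to about 4 mm: a listed point, or the origin of a listed thing).
The state is a dict: "time_s": time; "joints": joint angles; "dq": joint speeds; "tau": joint torques, N m; "eef_pos": TCP position; "ee_rot": TCP orientation; "force": force on the tool from outside, world axes, zero at the start; "wrist_torque": the same for the moment, N m; "grip_width": opening from 0.0 (shut) to 1.0 (fully open).
Only numpy, scipy, OpenCV 4.12 (cv2) and the standard library are available. Lean on these libraries where they do the work, as an engineer would, in place of code of your own. Each camera call takes 0.05 s, during which the arm holds its last target.

## Working session

There is one attempt and no reset: what is moved stays moved. The work goes in short steps, Python scripts to look and compute and a tool call to move; the robot and the scene stay as the last step left them, time stands still between calls to the robot, and variables do not carry over. Pictures are saved under pics/ and viewed, and the job is handed in when it is done.

Besides the shell and the picture viewer there is one more tool, called by a JSON object that holds its "method" and its "body". drive_tool: Moves the arm, as the interface text tells. Its arguments: {"type":"object","properties":{"gripper":{"type":"array","items":{"type":"number"}},"offset":{"type":"array","items":{"type":"array","items":{"type":"number"}}},"turn":{"type":"array","items":{"type":"number"}},"force":{"type":"number"}},"required":["gripper","offset","turn"]}

```bash
mkdir -p pics
cat > h.py <<'E'
import numpy as np, cv2
from rig import ctrl
def par(n):
    p=ctrl.camera_params(n); f=240/np.tan(np.radians(p['fovy'])/2); V=np.array(p['view']); return f,p['cx'],p['cy'],V
def towor(n,c):
    V=par(n)[3]; return (np.linalg.inv(V)@np.r_[c,1])[:3]
def pix(n,w):
    f,cx,cy,V=par(n); c=(V@np.r_[w,1])[:3]; return f*c[0]/c[2]+cx,f*c[1]/c[2]+cy
def cloud(n,d):
    f,cx,cy,V=par(n); v,u=np.mgrid[:480,:640]; P=np.stack([(u-cx)/f*d,(v-cy)/f*d,d,np.ones_like(d)],-1)
    return (P@np.linalg.inv(V).T)[...,:3]
def st():
    s=ctrl.sense(); print({k:np.round(s[k],3).tolist() for k in ('time_s','eef_pos','ee_rot','force','wrist_torque','grip_width','joints')})
E
cat > a.py <<'E'
from h import *
st()
for n in ('scene','top'):
    im,d=ctrl.capture(n); cv2.imwrite(f'pics/{n}0.png',im[...,::-1]); np.save(f'{n}0.npy',d); print(n,np.round(par(n)[3],3).tolist(),par(n)[:3])
for n in ('top','scene'):
    for q in ('spacer_small','spacer_large','spindle_tip','seat'):
        for r in ctrl.pinpoint(n,q): 
            w=towor(n,r['centre']); print(n,q,round(r['score'],2),np.round(w,1),np.round(pix(n,w)))
st()
E
python3 a.py
```

```text
{'time_s': 0.0, 'eef_pos': [150.486, -502.694, 230.737], 'ee_rot': [0.568, -0.567, 0.423, -0.422], 'force': [0.515, -0.378, -0.636], 'wrist_torque': [-0.064, 0.0, -0.032], 'grip_width': 0.998, 'joints': [-1.503, 0.313, 1.498, 0.0, 1.331, -0.223]}
scene [[0.796, 0.605, -0.012, -461.532], [0.311, -0.426, -0.849, -107.767], [-0.519, 0.672, -0.528, 1033.116], [0.0, 0.0, 0.0, 1.0]] (np.float64(445.80844668745635), 319.0832627036554, 239.0878678309579)
top [[-0.011, -1.0, 0.008, 18.874], [-0.998, 0.01, -0.056, 589.526], [0.056, -0.009, -0.998, 826.656], [0.0, 0.0, 0.0, 1.0]] (np.float64(478.7598058443799), 313.1338895084641, 238.04247033928587)
top spacer_small 0.97 [475.5 199.6   1.7] [208. 304.]
top spacer_small 0.94 [556.1 278.3  -5.7] [166. 259.]
top spacer_large 0.68 [ 5.691e+02 -2.345e+02 -1.000e-01] [451. 249.]
top spacer_large 0.63 [ 701.1 -131.8    1. ] [392. 176.]
top spindle_tip 0.86 [466.2  10.7  78.2] [315. 312.]
top seat 0.64 [471.9  13.6  30. ] [313. 306.]
top seat 0.58 [705.2 -52.6  -1.2] [348. 175.]
scene spacer_small 0.73 [554.4 274.   -2.1] [389. 215.]
scene spacer_small 0.62 [475.5 198.2   1.2] [337. 217.]
scene spacer_small 0.43 [ 569.  -238.1    3.6] [201. 369.]
scene spacer_large 0.82 [ 568.8 -237.4    2.5] [201. 369.]
scene spindle_tip 0.93 [471.7  10.6  71.8] [272. 223.]
{'time_s': 0.5, 'eef_pos': [150.524, -502.949, 231.266], 'ee_rot': [0.567, -0.567, 0.422, -0.422], 'force': [0.472, 0.74, 0.121], 'wrist_torque': [-0.001, -0.056, 0.018], 'grip_width': 1.003, 'joints': [-1.503, 0.313, 1.498, -0.0, 1.331, -0.223]}
```

View pics/top0.png

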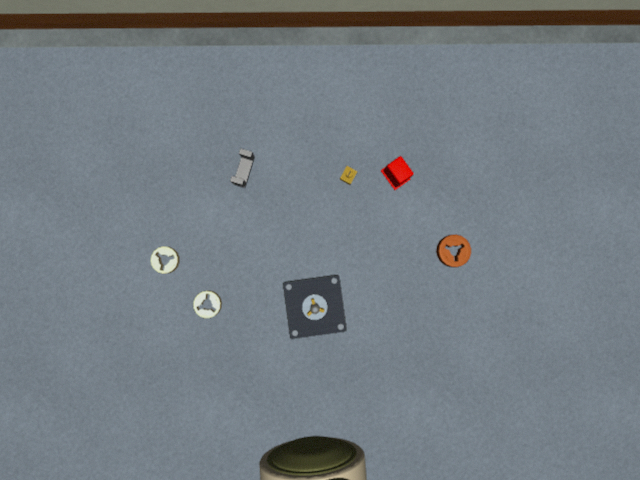

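View pics/scene0.png

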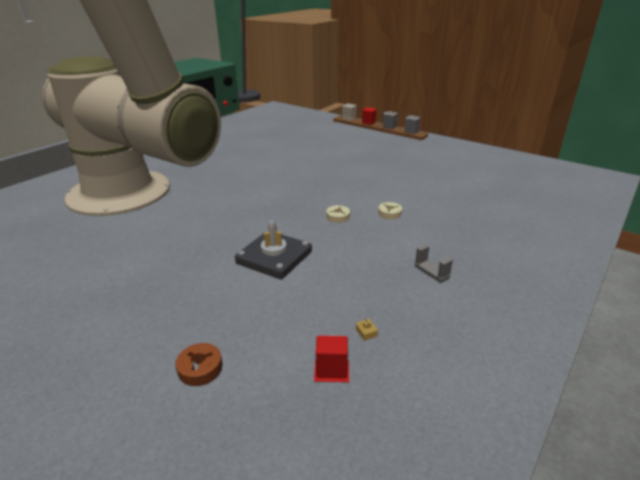

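Run:
```python
import cv2,numpy as np
im=cv2.imread('pics/top0.png')
def crop(u,v,r=33): return cv2.resize(im[v-r:v+r,u-r:u+r],(390,290*390//290),interpolation=cv2.INTER_CUBIC)[:,:]
t=[cv2.resize(im[v-r:v+r,u-r:u+r],(290,290),interpolation=cv2.INTER_CUBIC) for u,v,r in ((208,304,25),(166,259,25),(451,249,25),(313,306,30))]
cv2.imwrite('pics/crops.png',np.vstack([np.hstack(t[:2]),np.hstack(t[2:])]))
```

```text
(no output)
```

View pics/crops.png

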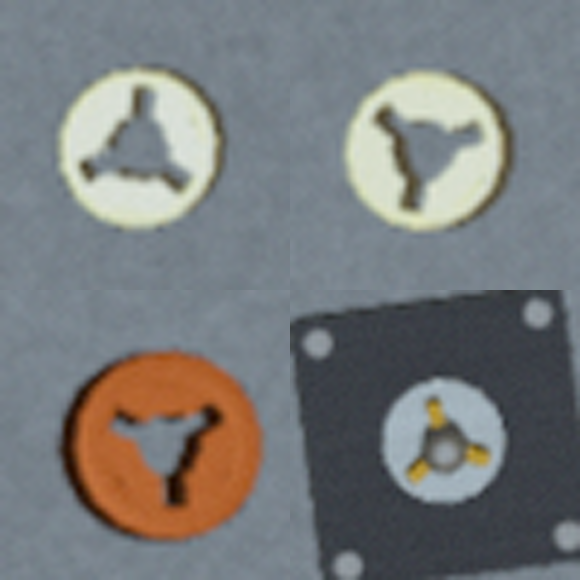

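The top view shows two cream rings: (207,304) at about (475,199), 516 mm from the base, and (165,260) at about (556,277), 620 mm away. The nearer one, (207,304), is spacer_small. The crop confirms it has three slots. The brown ring is at (454,251) and the stand at (315,307).

```bash
cat >> h.py <<'E'
def plane(n,uv,z):
    f,cx,cy,V=par(n); R=V[:3,:3]; o=-R.T@V[:3,3]
    uv=np.atleast_2d(uv); d=np.stack([(uv[:,0]-cx)/f,(uv[:,1]-cy)/f,np.ones(len(uv))],1)@R
    return o+d*((z-o[2])/d[:,2])[:,None]
def ring(im,d,guess,z,rad,small):
    """ring lying with top face at z: centre and slot angle (mod 120) by rendering in plane z at 0.25mm, template fit"""
    f,cx,cy,V=par('top')
    s=0.25;N=281
    g=(np.arange(N)-N//2)*s
    X,Y=np.meshgrid(guess[0]+g,guess[1]+g)
    W=np.stack([X,Y,np.full_like(X,z),np.ones_like(X)],-1)@V.T
    mu=(f*W[...,0]/W[...,2]+cx).astype(np.float32); mv=(f*W[...,1]/W[...,2]+cy).astype(np.float32)
    p=cv2.remap(im,mu,mv,cv2.INTER_CUBIC).astype(np.float32)
    return p,g
def fitring(im,guess,z,rad):
    from scipy.optimize import differential_evolution as DE
    p,g=ring(im,None,guess,z,rad,0)
    a=p[...,0]-p[...,2] # red minus blue
    a=cv2.GaussianBlur(a,(0,0),2)
    X,Y=np.meshgrid(g,g)
    def tpl(x,y,t):
        dx,dy=X-x,Y-y; r=np.hypot(dx,dy)
        m=(r<rad)&(r>9.2)
        for k in range(3):
            c,s=np.cos(t+k*2.0944),np.sin(t+k*2.0944); al=dx*c+dy*s; pe=-dx*s+dy*c
            m&=~((al>0)&(al<18.5)&(abs(pe)<3.5))
        return cv2.GaussianBlur(m.astype(np.float32),(0,0),4)
    R=np.hypot(X,Y)<35
    def cost(q):
        return -np.corrcoef(tpl(*q)[R],a[R])[0,1]
    r=DE(cost,[(-6,6),(-6,6),(0,2.0944)],popsize=8,maxiter=25,seed=1)
    return guess[0]+r.x[0],guess[1]+r.x[1],np.degrees(r.x[2]),-r.fun
E
cat > b.py <<'E'
from h import *
im=cv2.imread('pics/top0.png')[...,::-1].copy(); d=np.load('top0.npy')
print('small',np.round(fitring(im,(475.5,199.6),16,24),2))
print('large',np.round(fitring(im,(569,-236),20,29),2))
C=cloud('top',d)
for nm,g,z0 in (('large',(569,-236),14),('small',(475,199),10),('boss',(472,11),26)):
    m=(np.hypot(C[...,0]-g[0],C[...,1]-g[1])<40)&(C[...,2]>z0)&(C[...,2]<z0+12)
    print(nm,m.sum(),C[m].mean(0).round(1),np.median(C[m][:,2]))
h=cv2.cvtColor(im,cv2.COLOR_RGB2HSV)
# plate, boss
m=(np.hypot(C[...,0]-472,C[...,1]-11)<75)&(C[...,2]>12)&(C[...,2]<26)
v,u=np.nonzero(m); print('plate',cv2.minAreaRect(np.float32(C[m][:,:2])))
sub=im[275:340,285:345].astype(int)
vv,uu=np.nonzero((sub[...,0]-sub[...,2]>60)); vv+=275;uu+=285
P=plane('top',np.stack([uu,vv],1),57)
print('brass n',len(P),P.mean(0))
# boss fit
vb,ub=np.nonzero((sub.sum(-1)>330)); 
k=(sub.sum(-1)>330).astype(np.uint8)
n,l,s,c=cv2.connectedComponentsWithStats(k); i=1+s[1:,4].argmax(); cn=max(cv2.findContours((l==i).astype(np.uint8),0,1)[0],key=len)[:,0]
B=plane('top',cn+[285,275],30)
print('boss',cv2.fitEllipse(np.float32(B[:,:2])))
from scipy.optimize import least_squares
x=least_squares(lambda q:np.hypot(B[:,0]-q[0],B[:,1]-q[1])-q[2],[472,11,22],loss='soft_l1').x;print(x)
for c in (x[:2],P.mean(0)[:2]):
    dx=P[:,:2]-c; th=np.arctan2(dx[:,1],dx[:,0]); r=np.hypot(*dx.T); print('key angle',np.degrees(np.angle(np.mean(np.exp(3j*th)[r>9])))/3%120,np.sort(r)[-5:])
from scipy.spatial.transform import Rotation as Ro
q=ctrl.sense()['ee_rot']; print(Ro.from_quat([q[1],q[2],q[3],q[0]]).as_matrix().round(3))
E
python3 b.py
```

```text
small [476.95 198.26 114.08   0.85]
large [ 565.35 -234.81   64.39    0.98]
large 722 [ 564.4 -235.4   19.8] 19.87536568253995
small 454 [475.6 199.1  15.8] 15.760357678318485
boss 375 [470.9  11.5  30.2] 30.122271663926654
plate ((469.7622375488281, 11.478504180908203), (100.01083374023438, 100.1394271850586), 7.080418586730957)
brass n 41 [470.85156059  11.44674861  57.        ]
boss ((470.6824645996094, 11.985246658325195), (42.67142105102539, 42.895751953125), 82.30729675292969)
[470.6860157   11.98085933  21.36952053]
key angle 14.102949934929711 [14.46092288 14.53360366 14.97176605 15.28538121 15.63743049]
key angle 13.069430247494457 [14.05306929 14.5253178  14.97266364 15.21082098 15.6213648 ]
[[ 0.287 -0.     0.958]
 [-0.958  0.     0.287]
 [-0.    -1.     0.   ]]
```

{"method": "drive_tool", "body": {"gripper": [0, 0, 0, 0, 0, 0, 0, 0, 0, 0, 0], "offset": [[0, 0, 0], [0, 0, 0], [0, 0, 0], [0, 0, 0], [0, 0, 0], [0, 0, 0], [0, 0, 0], [0, 0, 0], [0, 0, 0], [0, 0, 0], [0, 0, 0]], "turn": [-7, -7, -7, -7, -7, -7, -7, -7, -7, -7, -3.3], "force": 30}}

```text
time_s: 1.42
eef_pos: [150.5, -503.0, 231.3]
ee_rot: [-0.707, 0.707, 0.002, -0.002]
force: [-0.1, -0.6, 0.4]
grip_width: 1.0
```

{"method": "drive_tool", "body": {"gripper": [0, 0, 0, 0, 0, 0, 0, 0, 0, 0, 0, 0, 0], "offset": [[0.034, 0, 0.022], [0.034, 0, 0.022], [0.034, 0, 0.022], [0.034, 0, 0.022], [0.034, 0, 0.022], [0.034, 0, 0.022], [0.034, 0, 0.022], [0.034, 0, 0.022], [0.034, 0, 0.022], [0.034, 0, 0.022], [0.034, 0, 0.022], [0.034, 0, 0.022], [0, 0.03, 0]], "turn": [0, 0, 0, 0, 0, 0, 0, 0, 0, 0, 0, 0, 0]}}

```text
time_s: 2.5
eef_pos: [565.0, -236.3, 206.0]
ee_rot: [-0.705, 0.709, 0.005, 0.002]
force: [0.3, -0.6, 0.0]
grip_width: 1.001
```

{"method": "drive_tool", "body": {"gripper": [0, 0, 0, 0, 0, 0, 0, 0], "offset": [[0, 0, 0], [0, 0, 0], [0, 0, 0], [0, 0, 0], [0, 0, 0], [0, 0, 0], [0, 0, 0], [0, 0, 0]], "turn": [-7, -7, -7, -7, -7, -7, -7, -2]}}

```text
time_s: 3.17
eef_pos: [558.7, -239.2, 201.2]
ee_rot: [0.637, -0.637, -0.306, 0.306]
force: [-0.1, 0.3, -0.1]
grip_width: 1.0
```

Run:
```python
from h import *
st()
im,d=ctrl.capture('top'); cv2.imwrite('pics/t1.png',im[...,::-1])
im,d=ctrl.capture('scene'); cv2.imwrite('pics/s1.png',im[...,::-1]); st()
```

```text
{'time_s': 3.167, 'eef_pos': [558.677, -239.234, 201.196], 'ee_rot': [0.637, -0.637, -0.306, 0.306], 'force': [-0.085, 0.269, -0.1], 'wrist_torque': [-0.002, 0.027, -0.001], 'grip_width': 1.0, 'joints': [-0.597, 0.519, 1.275, -0.0, 1.348, -1.493]}
{'time_s': 3.267, 'eef_pos': [558.693, -239.257, 201.237], 'ee_rot': [0.638, -0.638, -0.304, 0.304], 'force': [0.369, 0.288, 0.773], 'wrist_torque': [0.047, 0.022, 0.017], 'grip_width': 1.0, 'joints': [-0.597, 0.519, 1.275, 0.0, 1.348, -1.487]}
```

{"method": "drive_tool", "body": {"gripper": [0, 0, 0, 0, 0, 0, 0, 0, 0], "offset": [[0.0072, 0.03, -0.0023], [0, 0.04, 0], [0, 0.04, 0], [0, 0.03, 0], [0, 0.025, 0], [0, 0.018, 0], [0, 0.01, 0], [0, 0.005, 0], [0, 0, 0]], "turn": [0, 0, 0, 0, 0, 0, 0, 0, 0]}}

```text
time_s: 4.02
eef_pos: [564.9, -235.0, 2.9]
ee_rot: [0.639, -0.638, -0.304, 0.304]
force: [0.6, 0.8, 0.3]
grip_width: 1.002
```

{"method": "drive_tool", "body": {"gripper": [0.4, 0.4, 0.4, 0.4, 0.4, 0.4], "offset": [[0, 0, 0], [0, 0, 0], [0, 0, 0], [0, 0, 0], [0, 0, 0], [0, 0, 0]], "turn": [0, 0, 0, 0, 0, 0]}}

```text
time_s: 4.52
eef_pos: [565.7, -235.5, 5.0]
ee_rot: [-0.638, 0.639, 0.305, -0.304]
force: [-1.6, 0.3, 5.8]
grip_width: 0.665
```

Run:
```python
from h import *
st()
im,d=ctrl.capture('scene'); cv2.imwrite('pics/s2.png',cv2.resize(im[250:450,100:340,::-1],(720,600)))
```

```text
{'time_s': 4.517, 'eef_pos': [565.675, -235.511, 5.047], 'ee_rot': [-0.638, 0.639, 0.305, -0.304], 'force': [-1.57, 0.348, 5.773], 'wrist_torque': [0.127, 0.287, -0.084], 'grip_width': 0.665, 'joints': [-0.585, 0.751, 1.437, -0.0, 0.951, -1.475]}
```

View pics/s2.png

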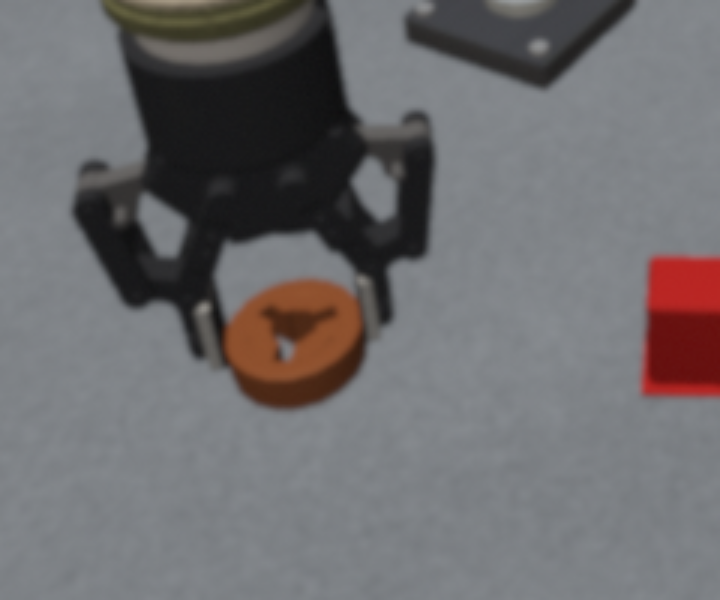

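{"method": "drive_tool", "body": {"gripper": [0.5, 0.5, 0.5, 0.5, 0.5, 0.5, 0.5, 0.5], "offset": [[0, -0.005, 0], [0, -0.02, 0], [0, -0.03, 0], [0, -0.03, 0], [0, -0.025, 0], [0, -0.015, 0], [0, 0, 0], [0, 0, 0]], "turn": [0, 0, 0, 0, 0, 0, 0, 0], "force": 30}}

```text
time_s: 5.23
eef_pos: [565.1, -235.1, 128.8]
ee_rot: [-0.638, 0.639, 0.304, -0.304]
force: [0.2, -0.1, -1.0]
grip_width: 0.664
```

Run:
```python
from h import *
st()
im,d=ctrl.capture('scene'); cv2.imwrite('pics/s3.png',cv2.resize(im[200:400,100:340,::-1],(720,600)))
im,d=ctrl.capture('top'); cv2.imwrite('pics/t3.png',cv2.resize(im[180:330,360:540,::-1],(720,600)))
```

```text
{'time_s': 5.233, 'eef_pos': [565.077, -235.117, 128.751], 'ee_rot': [-0.638, 0.639, 0.304, -0.304], 'force': [0.245, -0.118, -0.971], 'wrist_torque': [0.004, -0.002, 0.029], 'grip_width': 0.664, 'joints': [-0.585, 0.592, 1.353, -0.0, 1.196, -1.475]}
```

View pics/s3.png

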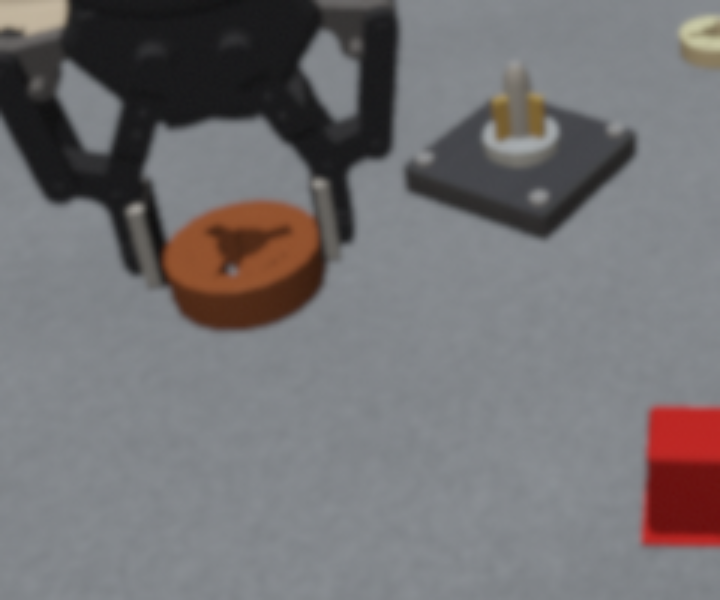

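View pics/t3.png

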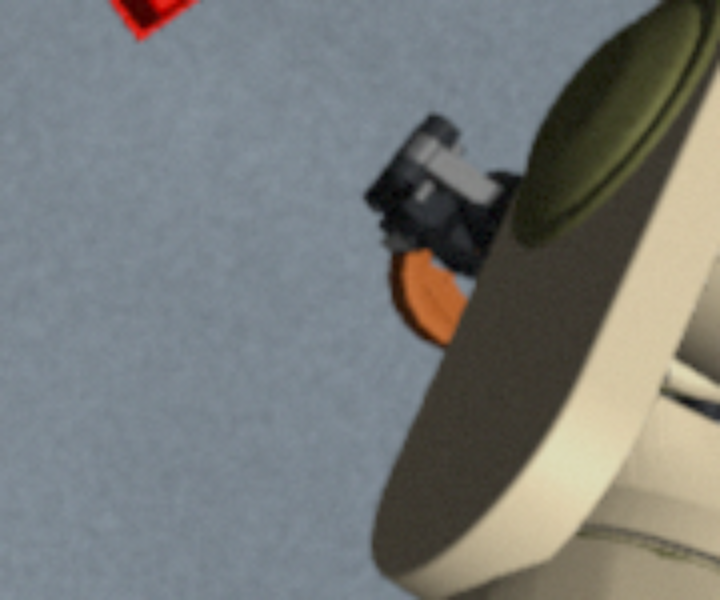

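{"method": "drive_tool", "body": {"gripper": [0.5, 0.5, 0.5, 0.5, 0.5, 0.5, 0.5, 0.5, 0.5, 0.5, 0.5, 0.5, 0.5, 0.5, 0.5, 0.5, 0.5, 0.5], "offset": [[0, 0, 0], [0, 0, 0], [0, 0, 0], [0, 0, 0], [0, 0, 0], [0, 0, 0], [0, 0, 0], [0, 0, 0], [-0.0135, 0, 0.035], [-0.0135, 0, 0.035], [-0.0135, 0, 0.035], [-0.0135, 0, 0.035], [-0.0135, 0, 0.035], [-0.0135, 0, 0.035], [-0.0095, 0, 0.0257], [-0.004, 0, 0.011], [0, 0, 0], [0, 0, 0]], "turn": [7, 7, 7, 7, 7, 7, 7, 2, 0, 0, 0, 0, 0, 0, 0, 0, 0, 0]}}

```text
time_s: 6.83
eef_pos: [470.9, 11.3, 127.9]
ee_rot: [-0.707, 0.707, -0.0, -0.0]
force: [0.5, -0.4, -0.8]
grip_width: 0.669
```

```bash
cat > c.py <<'E'
from h import *
import sys
tag,zlo=sys.argv[1],float(sys.argv[2])
st()
im,d=ctrl.capture('scene'); cv2.imwrite(f'pics/s{tag}.png',cv2.resize(im[100:300,160:400,::-1],(720,600)))
np.savez(f's{tag}.npz',im=im,d=d)
C=cloud('scene',d)
m=cv2.cvtColor(im,cv2.COLOR_RGB2HSV)
E
python3 c.py 4 0
```

```text
{'time_s': 6.833, 'eef_pos': [470.87, 11.335, 127.864], 'ee_rot': [-0.707, 0.707, -0.0, -0.0], 'force': [0.46, -0.371, -0.82], 'wrist_torque': [-0.02, -0.1, -0.009], 'grip_width': 0.669, 'joints': [-0.225, 0.311, 1.794, -0.0, 1.037, -0.225]}
```

View pics/s4.png

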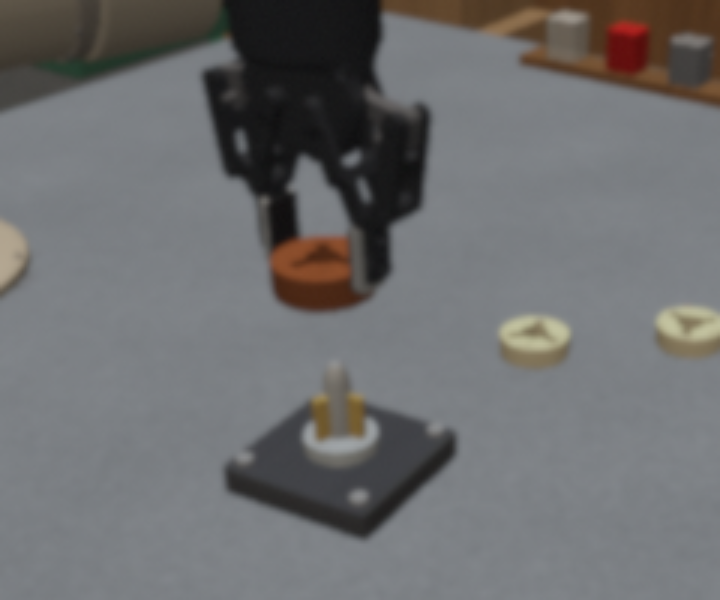

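```bash
cat > f.py <<'E'
from h import *
import sys
from scipy.optimize import least_squares
def cyl(C,mask,g,rad,side=(0.,1.)):
    # points on front side of cylinder wall: fit centre with known radius
    P=C[mask]; 
    f=lambda q: np.hypot(P[:,0]-q[0],P[:,1]-q[1])-rad
    r=least_squares(f,g,loss='soft_l1',f_scale=0.7); return r.x,np.median(abs(r.fun)),len(P)
def orange(im):
    h=cv2.cvtColor(im,cv2.COLOR_RGB2HSV); return (h[...,0]<15)&(h[...,1]>120)&(h[...,2]>50)
def ana(im,d,g,zt,th,rad,mk):
    C=cloud('scene',d); er=cv2.erode(mk.astype(np.uint8),np.ones((3,3)))>0
    near=np.hypot(C[...,0]-g[0],C[...,1]-g[1])<rad+12
    top=er&near&(C[...,2]>zt-5)
    P=C[top]; 
    A=np.c_[P[:,:2]-g,np.ones(len(P))]
    s=np.linalg.lstsq(A,P[:,2],rcond=None)[0]
    for _ in range(5):
        r=P[:,2]-A@s; k=abs(r)<2; s=np.linalg.lstsq(A[k],P[k,2],rcond=None)[0]
    print('top plane slope deg',np.degrees(s[:2]).round(2),'z at guess',round(s[2],2),k.sum())
    wall=er&near&(C[...,2]<s[2]-3)&(C[...,2]>s[2]-th+3)
    print('wall fit',cyl(C,wall,g,rad))
    # silhouette along camera x
E
python3 - <<'E'
from f import *
z=np.load('s4.npz'); im,d=z['im'],z['d']; C=cloud('scene',d)
mk=orange(im)&(C[...,2]>80); print(mk.sum(), np.percentile(C[mk][:,2],[1,5,50,95,99]))
ana(im,d,np.array([470.9,11.3]),np.percentile(C[mk][:,2],97),20,29,mk)
# boss wall and spindle wall
near=np.hypot(C[...,0]-470.7,C[...,1]-11.7)<30
w=near&(C[...,2]>22.5)&(C[...,2]<28); print('boss',cyl(C,w,[470.7,11.7],22))
h=cv2.cvtColor(im,cv2.COLOR_RGB2HSV)
w=near&(C[...,2]>58)&(C[...,2]<66)&(np.hypot(C[...,0]-470.7,C[...,1]-11.7)<14); print('spindle',cyl(C,w,[470.7,11.7],8))
w=(np.hypot(C[...,0]-470,C[...,1]-11.)<80)&(C[...,2]>17)&(C[...,2]<24); print('plate',cv2.minAreaRect(np.float32(C[w][:,:2])))
E
```

```text
21032 [ 83.04081536  95.10952979 212.9881491  325.33998175 341.10933016]
top plane slope deg [0. 0.] z at guess 0.0 0
wall fit (array([470.9,  11.3]), np.float64(nan), 0)
boss (array([471.50688726,  11.01553885]), np.float64(0.48725208180464463), 72)
spindle (array([471.27638661,  11.18634764]), np.float64(0.5994011699195614), 37)
plate ((472.3719482421875, 9.387306213378906), (100.88577270507812, 101.600341796875), 6.794312953948975)
  return _methods._mean(a, axis=axis, dtype=dtype,
  ret = ret.dtype.type(ret / rcount)
```

Run:
```python
from f import *
z=np.load('s4.npz'); im,d=z['im'],z['d']; C=cloud('scene',d)
mk=orange(im)&(C[...,2]>80)&(C[...,2]<160)&(np.hypot(C[...,0]-470.9,C[...,1]-11.3)<45); print(mk.sum(), np.percentile(C[mk][:,2],[1,5,50,95,99]))
ana(im,d,np.array([470.9,11.3]),np.percentile(C[mk][:,2],97),20,29,mk)
```

```text
550 [127.54375125 129.26284359 142.0115897  143.83968992 144.44724896]
top plane slope deg [-0.38 -0.05] z at guess 142.86 250
wall fit (array([472.01187153,   9.71638664]), np.float64(0.9978506109026899), 152)
```

{"method": "drive_tool", "body": {"gripper": [0.5, 0.5, 0.5, 0.5, 0.5, 0.5, 0.5, 0.5], "offset": [[-0.0005, 0.015, 0.001], [0, 0.02, 0], [0, 0.01, 0], [0, 0.004, 0], [0, 0.004, 0], [0, 0.003, 0], [0, 0.003, 0], [0, 0, 0]], "turn": [0, 0, 0, 0, 0, 0, 0, 0]}}

```text
time_s: 7.55
eef_pos: [470.4, 12.6, 69.3]
ee_rot: [-0.707, 0.707, -0.0, 0.0]
force: [1.0, 0.5, 0.0]
grip_width: 0.67
```

```bash
python3 c.py 5 0
python3 - <<'E'
from f import *
z=np.load('s5.npz'); im,d=z['im'],z['d']; C=cloud('scene',d)
mk=orange(im)&(C[...,2]>40)&(C[...,2]<160)&(np.hypot(C[...,0]-470.9,C[...,1]-11.3)<45)
ana(im,d,np.array([470.9,11.3]),np.percentile(C[mk][:,2],97),20,29,mk)
E
```

```text
{'time_s': 7.55, 'eef_pos': [470.351, 12.581, 69.264], 'ee_rot': [-0.707, 0.707, -0.0, 0.0], 'force': [0.957, 0.489, 0.008], 'wrist_torque': [0.038, -0.113, 0.001], 'grip_width': 0.67, 'joints': [-0.223, 0.402, 1.85, 0.0, 0.889, -0.222]}
top plane slope deg [-0.24  0.15] z at guess 84.22 270
wall fit (array([471.90471551,  10.83101308]), np.float64(1.295276706928803), 157)
```

View pics/s5.png

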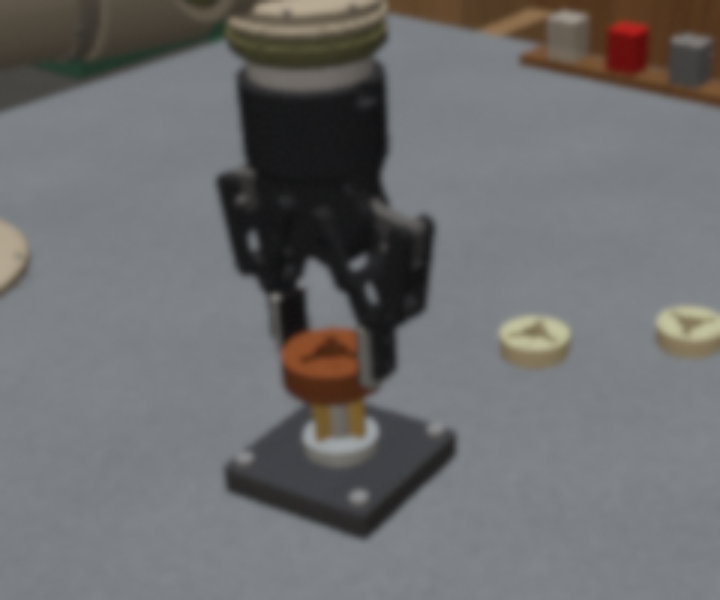

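{"method": "drive_tool", "body": {"gripper": [0.5, 0.5, 0.5, 0.5, 0.5, 0.5, 0.5], "offset": [[0, 0.002, 0], [0, 0.002, 0], [0, 0.002, 0], [0, 0.001, 0], [0, 0.001, 0], [0, 0.001, 0], [0, 0, 0]], "turn": [0, 0, 0, 0, 0, 0, 0]}}

```text
time_s: 8.18
eef_pos: [470.4, 12.6, 60.3]
ee_rot: [-0.707, 0.707, -0.0, 0.0]
force: [2.8, -0.1, -1.0]
grip_width: 0.663
```

{"method": "drive_tool", "body": {"gripper": [0.5, 0.5, 0.5, 0.5, 0.5], "offset": [[0.0005, 0.001, 0], [0, 0.001, 0], [0, 0.001, 0], [0, 0.001, 0], [0, 0, 0]], "turn": [0, 0, 0, 0, 0]}}

```text
time_s: 8.6
eef_pos: [470.6, 12.7, 56.1]
ee_rot: [0.707, -0.707, 0.0, -0.0]
force: [1.9, 0.9, -1.3]
grip_width: 0.669
```

{"method": "drive_tool", "body": {"gripper": [0.5, 0.5, 0.5, 0.5, 0.5, 0.5], "offset": [[0.0005, 0.002, 0], [0, 0.002, 0], [0, 0.002, 0], [0, 0.002, 0], [0, 0.002, 0], [0, 0, 0]], "turn": [0, 0, 0, 0, 0, 0]}}

```text
time_s: 9.1
eef_pos: [470.9, 12.7, 45.8]
ee_rot: [0.707, -0.707, 0.001, 0.0]
force: [-1.0, 0.1, -2.0]
grip_width: 0.661
```

{"method": "drive_tool", "body": {"gripper": [0.5, 0.5, 0.5, 0.5, 0.5, 0.5, 0.5, 0.5], "offset": [[0, 0.002, 0], [0, 0.002, 0], [0, 0.002, 0], [0, 0.002, 0], [0, 0.001, 0], [0, 0.001, 0], [0, 0.0005, 0], [0, 0, 0]], "turn": [0, 0, 0, 0, 0, 0, 0, 0]}}

```text
time_s: 9.77
eef_pos: [471.2, 12.7, 35.7]
ee_rot: [0.707, -0.707, 0.0, -0.0]
force: [0.5, 0.2, 0.2]
grip_width: 0.664
```

{"method": "drive_tool", "body": {"gripper": [0.5, 0.5, 0.5], "offset": [[0, 0.0005, 0], [0, 0.0005, 0], [0, 0, 0]], "turn": [0, 0, 0]}}

```text
time_s: 10.02
eef_pos: [471.3, 12.6, 35.1]
ee_rot: [-0.707, 0.707, -0.0, 0.0]
force: [-1.5, -0.4, 3.6]
grip_width: 0.665
```

Contact at seat height with only 3.6 N. I'll release and rise.

{"method": "drive_tool", "body": {"gripper": [0, 0, 0, 0, 0, 0, 0, 0, 0, 0], "offset": [[0, 0, 0], [0, 0, 0], [0, 0, 0], [0, 0, 0], [0, -0.01, 0], [0, -0.03, 0], [0, -0.04, 0], [0, -0.03, 0], [0, -0.02, 0], [0, 0, 0]], "turn": [0, 0, 0, 0, 0, 0, 0, 0, 0, 0]}}

```text
time_s: 10.85
eef_pos: [473.0, 12.3, 169.6]
ee_rot: [-0.706, 0.708, 0.003, 0.003]
force: [0.8, -0.3, 0.1]
grip_width: 1.0
```

```bash
python3 c.py 6 0
python3 - <<'E'
from f import *
z=np.load('s6.npz'); im,d=z['im'],z['d']; C=cloud('scene',d)
mk=orange(im)&(C[...,2]>25)&(C[...,2]<100)&(np.hypot(C[...,0]-470.9,C[...,1]-11.3)<45)
ana(im,d,np.array([470.9,11.3]),np.percentile(C[mk][:,2],97),20,29,mk)
E
```

```text
{'time_s': 10.85, 'eef_pos': [472.969, 12.349, 169.613], 'ee_rot': [-0.706, 0.708, 0.003, 0.003], 'force': [0.85, -0.339, 0.134], 'wrist_torque': [-0.038, -0.034, 0.052], 'grip_width': 1.0, 'joints': [-0.222, 0.256, 1.744, 0.0, 1.133, -0.222]}
top plane slope deg [-0.68  0.36] z at guess 50.35 206
wall fit (array([470.99383229,  10.71732566]), np.float64(0.6264864803869816), 128)
```

View pics/s6.png

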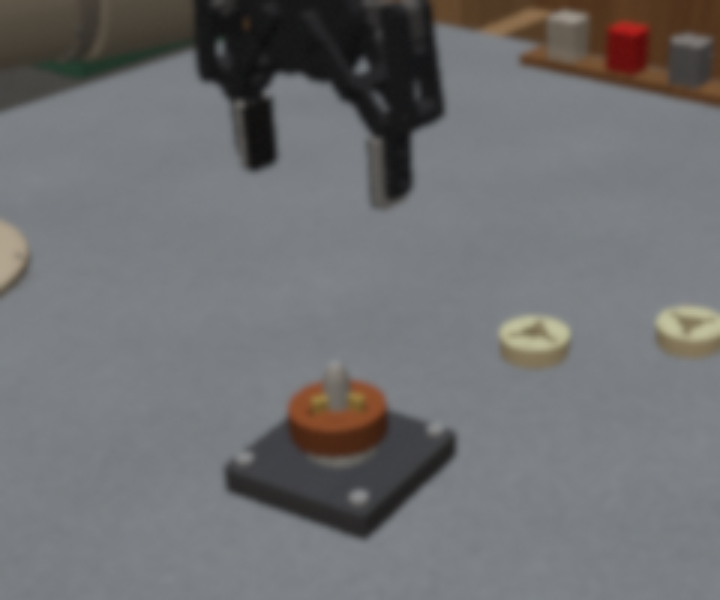

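Run:
```python
import h; from h import *
im=cv2.imread('pics/top0.png')[...,::-1].copy().astype(np.float32)
for w in ((1,1,0),(1,1,-.5),(1,0,-1)):
    a=(im*np.array(w)).sum(-1); im2=np.stack([np.clip(a/2,0,255),0*a,0*a],-1).astype(np.float32)
    print(w,np.round(fitring(im2,(475.5,199.1),16,24),2))
d=np.load('s6.npz'); C=cloud('scene',d['d']); 
from f import cyl
m=(np.hypot(C[...,0]-476,C[...,1]-199)<35)
w=m&(C[...,2]>3)&(C[...,2]<13); print(cyl(C,w,[476,199],24))
t=m&(C[...,2]>14); print(C[t].mean(0), cv2.minAreaRect(np.float32(C[t][:,:2])))
```

```text
(1, 1, 0) [476.05 200.56 111.55   0.97]
(1, 1, -0.5) [476.05 200.66 112.56   0.98]
(1, 0, -1) [476.94 198.02 114.34   0.66]
(array([477.51716371, 198.96802898]), np.float64(1.0003892788052138), 128)
[478.97811034 196.25292182  16.1099566 ] ((478.5880126953125, 197.64707946777344), (45.58744812011719, 45.131370544433594), 58.147125244140625)
```

{"method": "drive_tool", "body": {"gripper": [0, 0, 0, 0, 0, 0, 0, 0, 0, 0, 0], "offset": [[0.001, 0, 0.03], [0.001, 0, 0.035], [0.001, 0, 0.035], [0.001, 0, 0.035], [0.001, 0, 0.033], [0, 0, 0.02], [0, 0, 0], [0, 0, 0], [0, 0, 0], [0, 0, 0], [0, 0, 0]], "turn": [0, 0, 0, 0, 0, 0, 7, 7, 7, 0, 0]}}

```text
time_s: 11.82
eef_pos: [475.9, 200.6, 164.1]
ee_rot: [-0.695, 0.696, -0.128, 0.127]
force: [0.6, 1.1, 0.9]
grip_width: 0.998
```

Run:
```python
from h import *
st()
s=ctrl.sense(); p=np.array(s['eef_pos'])
from scipy.spatial.transform import Rotation as Ro
q=s['ee_rot']; R=Ro.from_quat([q[1],q[2],q[3],q[0]]).as_matrix()
print(np.degrees(np.arctan2(R[1,0],R[0,0])), (R.T@(np.array([476,200,11])-p)).round(2))
```

```text
{'time_s': 11.817, 'eef_pos': [475.936, 200.565, 164.139], 'ee_rot': [-0.695, 0.696, -0.128, 0.127], 'force': [0.559, 1.12, 0.871], 'wrist_torque': [0.061, -0.037, -0.04], 'grip_width': 0.998, 'joints': [0.172, 0.358, 1.619, 0.0, 1.166, 0.535]}
-20.83028105677168 [  0.45 153.14  -0.39]
```

{"method": "drive_tool", "body": {"gripper": [0, 0, 0, 0, 0, 0, 0, 0], "offset": [[0.0005, 0.03, -0.0004], [0, 0.04, 0], [0, 0.035, 0], [0, 0.025, 0], [0, 0.015, 0], [0, 0.005, 0], [0, 0.003, 0], [0, 0, 0]], "turn": [0, 0, 0, 0, 0, 0, 0, 0]}}

```text
time_s: 12.48
eef_pos: [476.8, 200.1, 12.0]
ee_rot: [0.695, -0.695, 0.129, -0.129]
force: [0.7, 0.4, 0.1]
grip_width: 1.002
```

{"method": "drive_tool", "body": {"gripper": [0.6, 0.6, 0.6, 0.6, 0.6, 0.6, 0.6], "offset": [[0, 0, 0], [0, 0, 0], [0, 0, 0], [0, 0, 0], [0, 0, 0], [0, 0, 0], [0, 0, 0]], "turn": [0, 0, 0, 0, 0, 0, 0], "force": 30}}

```text
time_s: 13.07
eef_pos: [477.1, 200.2, 12.9]
ee_rot: [0.695, -0.695, 0.129, -0.129]
force: [-2.3, -1.3, 8.2]
grip_width: 0.513
```

Run:
```python
from h import *
st()
im,d=ctrl.capture('scene'); cv2.imwrite('pics/s7.png',cv2.resize(im[110:260,260:440,::-1],(720,600)))
```

```text
{'time_s': 13.067, 'eef_pos': [477.074, 200.22, 12.949], 'ee_rot': [0.695, -0.695, 0.129, -0.129], 'force': [-2.335, -1.263, 8.161], 'wrist_torque': [-0.077, 0.458, -0.025], 'grip_width': 0.513, 'joints': [0.171, 0.58, 1.744, -0.0, 0.816, 0.538]}
```

View pics/s7.png

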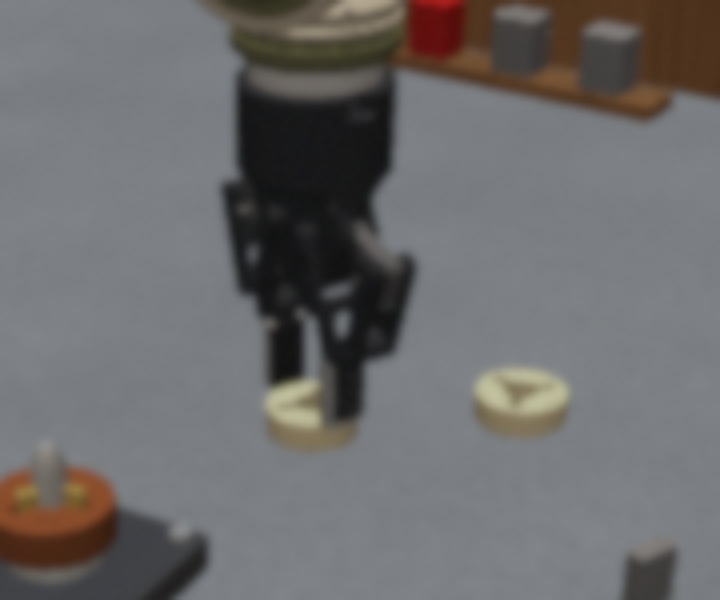

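{"method": "drive_tool", "body": {"gripper": [0.7, 0.7, 0.7, 0.7, 0.7, 0.7, 0.7, 0.7], "offset": [[0, -0.003, 0], [0, -0.015, 0], [0, -0.03, 0], [0, -0.03, 0], [0, -0.03, 0], [0, -0.012, 0], [0, 0, 0], [0, 0, 0]], "turn": [0, 0, 0, 0, 0, 0, 0, 0]}}

```text
time_s: 13.78
eef_pos: [476.6, 200.1, 131.8]
ee_rot: [0.695, -0.695, 0.129, -0.129]
force: [0.0, 0.3, -0.9]
grip_width: 0.517
```

```bash
cat > g.py <<'E'
from f import *
import sys
tag,gx,gy=sys.argv[1],float(sys.argv[2]),float(sys.argv[3])
st()
im,d=ctrl.capture('scene'); u,v=map(int,pix('scene',[gx,gy,100])); 
cv2.imwrite(f'pics/s{tag}.png',cv2.resize(im[v-75:v+75,u-90:u+90,::-1],(720,600),interpolation=cv2.INTER_CUBIC))
np.savez(f's{tag}.npz',im=im,d=d)
C=cloud('scene',d); h=cv2.cvtColor(im,cv2.COLOR_RGB2HSV)
mk=(h[...,0]>18)&(h[...,0]<40)&(h[...,1]>25)&(h[...,2]>60)&(C[...,2]>float(sys.argv[4]))&(np.hypot(C[...,0]-gx,C[...,1]-gy)<36)
print(mk.sum(),np.percentile(C[mk][:,2],[2,10,50,90,98]).round(1))
ana(im,d,np.array([gx,gy]),np.percentile(C[mk][:,2],95),16,24,mk)
E
python3 g.py 8 477 200 60
```

```text
{'time_s': 13.783, 'eef_pos': [476.554, 200.108, 131.806], 'ee_rot': [0.695, -0.695, 0.129, -0.129], 'force': [0.041, 0.333, -0.891], 'wrist_torque': [0.031, 0.005, -0.01], 'grip_width': 0.517, 'joints': [0.171, 0.396, 1.657, 0.0, 1.087, 0.538]}
347 [121.1 123.6 133.4 347.1 347.6]
top plane slope deg [0. 0.] z at guess 0.0 0
wall fit (array([477., 200.]), np.float64(nan), 0)
  return _methods._mean(a, axis=axis, dtype=dtype,
  ret = ret.dtype.type(ret / rcount)
```

View pics/s8.png

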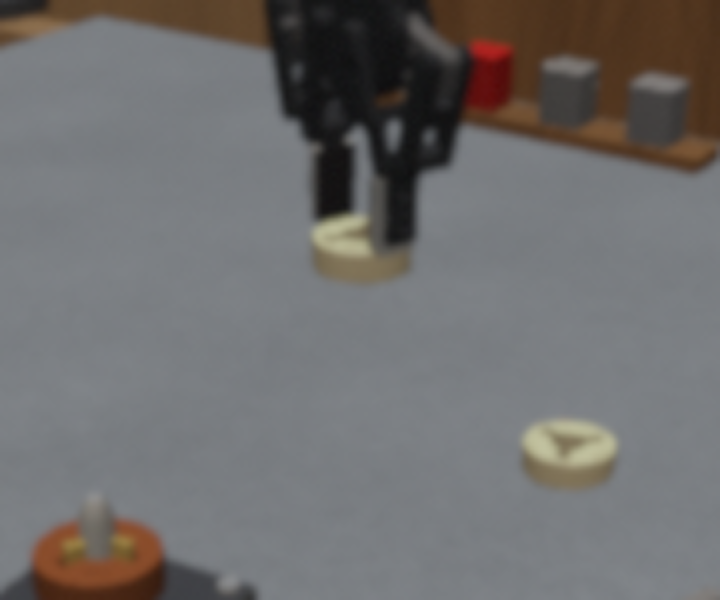

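{"method": "drive_tool", "body": {"gripper": [0.7, 0.7, 0.7, 0.7, 0.7, 0.7, 0.7, 0.7, 0.7, 0.7, 0.7], "offset": [[0, 0, 0], [0, 0, 0], [0, 0, 0], [-0.001, 0, -0.03], [-0.001, 0, -0.035], [-0.001, 0, -0.035], [-0.001, 0, -0.035], [-0.001, 0, -0.033], [0, 0, -0.02], [0, 0, 0], [0, 0, 0]], "turn": [-7, -7, -7, 0, 0, 0, 0, 0, 0, 0, 0]}}

```text
time_s: 14.75
eef_pos: [470.9, 11.6, 130.6]
ee_rot: [0.707, -0.707, 0.002, -0.0]
force: [0.2, 0.4, 0.7]
grip_width: 0.508
```

```bash
sed -i 's/&(C\[...,2\]>float(sys.argv\[4\]))/\&(C[...,2]>float(sys.argv[4]))\&(C[...,2]<160)/' g.py; python3 g.py 9 471 11.3 85
python3 - <<'E'
from f import *
z=np.load('s9.npz'); im,d=z['im'],z['d']; C=cloud('scene',d)
near=np.hypot(C[...,0]-471,C[...,1]-11.3)
w=(near<14)&(C[...,2]>58)&(C[...,2]<66); print('spindle',cyl(C,w,[470.7,11.7],8))
E
```

```text
{'time_s': 14.75, 'eef_pos': [470.901, 11.592, 130.558], 'ee_rot': [0.707, -0.707, 0.002, -0.0], 'force': [0.152, 0.446, 0.742], 'wrist_torque': [0.002, 0.033, -0.005], 'grip_width': 0.508, 'joints': [-0.225, 0.308, 1.79, 0.0, 1.046, -0.222]}
454 [119.7 121.9 131.2 134.6 139.7]
top plane slope deg [-1.45 -0.32] z at guess 133.27 160
wall fit (array([470.94139372,  10.80545769]), np.float64(0.9532855529087705), 151)
spindle (array([471.58763713,  11.11708832]), np.float64(0.5053512718778976), 38)
```

View pics/s9.png

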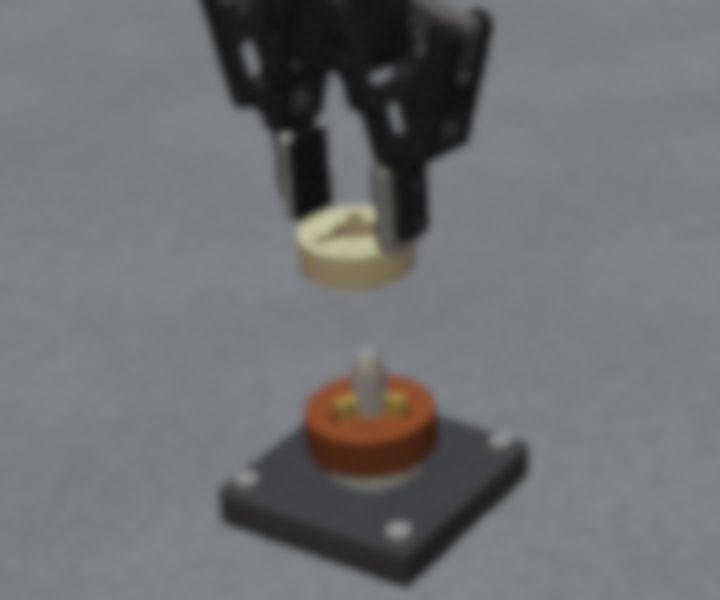

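{"method": "drive_tool", "body": {"gripper": [0.7, 0.7, 0.7, 0.7, 0.7, 0.7, 0.7, 0.7, 0.7], "offset": [[0.0004, 0.01, 0.0004], [0, 0.015, 0], [0, 0.01, 0], [0, 0.004, 0], [0, 0.004, 0], [0, 0.004, 0], [0, 0.003, 0], [0, 0.003, 0], [0, 0, 0]], "turn": [0, 0, 0, 0, 0, 0, 0, 0, 0]}}

```text
time_s: 15.55
eef_pos: [471.8, 12.5, 78.5]
ee_rot: [0.707, -0.707, 0.0, -0.0]
force: [0.0, 0.4, -1.3]
grip_width: 0.514
```

```bash
python3 g.py 10 471 11.3 62
```

```text
{'time_s': 15.55, 'eef_pos': [471.789, 12.543, 78.476], 'ee_rot': [0.707, -0.707, 0.0, -0.0], 'force': [0.005, 0.367, -1.309], 'wrist_torque': [-0.023, -0.018, -0.012], 'grip_width': 0.514, 'joints': [-0.222, 0.389, 1.838, -0.0, 0.914, -0.222]}
431 [67.  70.5 80.1 82.8 90.9]
top plane slope deg [-0.83 -0.19] z at guess 81.46 148
wall fit (array([472.47981663,  12.07860118]), np.float64(1.0873222721749212), 124)
```

View pics/s10.png

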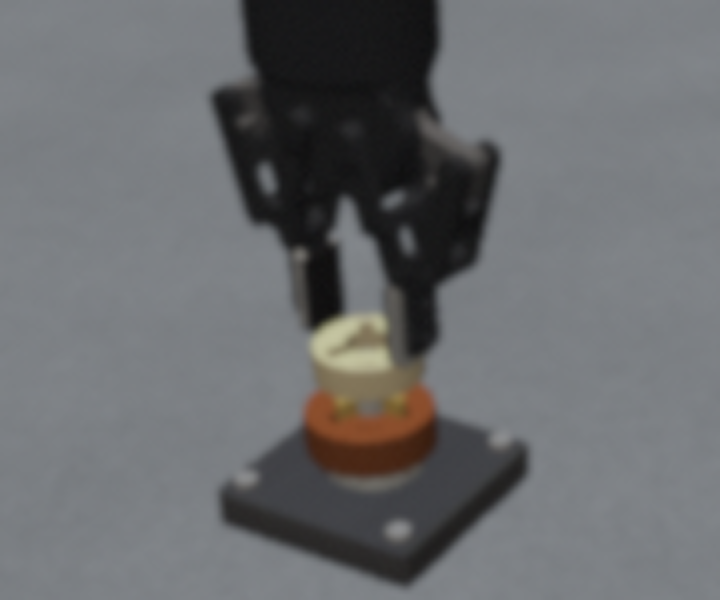

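{"method": "drive_tool", "body": {"gripper": [0.7, 0.7, 0.7, 0.7, 0.7, 0.7, 0.7, 0.7], "offset": [[-0.0006, 0.001, -0.0006], [0, 0.002, 0], [0, 0.002, 0], [0, 0.002, 0], [0, 0.001, 0], [0, 0.001, 0], [0, 0.001, 0], [0, 0, 0]], "turn": [0, 0, 0, 0, 0, 0, 0, 0]}}

```text
time_s: 16.27
eef_pos: [471.2, 11.9, 68.6]
ee_rot: [0.707, -0.707, 0.0, -0.0]
force: [0.0, -0.4, -0.5]
grip_width: 0.513
```

{"method": "drive_tool", "body": {"gripper": [0.7, 0.7, 0.7, 0.7, 0.7, 0.7], "offset": [[0, 0.001, 0], [0, 0.001, 0], [0, 0.001, 0], [0, 0.001, 0], [0, 0.0005, 0], [0, 0, 0]], "turn": [0, 0, 0, 0, 0, 0]}}

```text
time_s: 16.77
eef_pos: [471.3, 11.9, 64.2]
ee_rot: [0.707, -0.707, 0.0, -0.0]
force: [-1.2, 0.9, -0.8]
grip_width: 0.517
```

{"method": "drive_tool", "body": {"gripper": [0.7, 0.7, 0.7, 0.7], "offset": [[0, 0.0005, 0], [0, 0.0005, 0], [0, 0.0003, 0], [0, 0, 0]], "turn": [0, 0, 0, 0]}}

```text
time_s: 17.1
eef_pos: [471.4, 11.9, 63.1]
ee_rot: [-0.707, 0.707, -0.0, 0.0]
force: [-0.1, 0.1, 1.4]
grip_width: 0.51
```

{"method": "drive_tool", "body": {"gripper": [0.7, 0.7, 0.7], "offset": [[0, 0.0005, 0], [0, 0.0005, 0], [0, 0, 0]], "turn": [0, 0, 0]}}

```text
time_s: 17.35
eef_pos: [471.4, 11.9, 62.9]
ee_rot: [-0.707, 0.707, -0.0, 0.0]
force: [-4.3, 0.3, 12.8]
grip_width: 0.514
```

```bash
python3 g.py 11 471 11.3 52
```

```text
{'time_s': 17.35, 'eef_pos': [471.428, 11.868, 62.883], 'ee_rot': [-0.707, 0.707, -0.0, 0.0], 'force': [-4.344, 0.254, 12.799], 'wrist_torque': [0.034, 0.775, -0.021], 'grip_width': 0.514, 'joints': [-0.224, 0.415, 1.852, -0.0, 0.874, -0.223]}
358 [55.2 58.1 65.9 69.3 74.8]
top plane slope deg [1.42 2.07] z at guess 67.85 39
wall fit (array([472.1774594 ,  12.24314513]), np.float64(0.8617402552397522), 89)
```

View pics/s11.png

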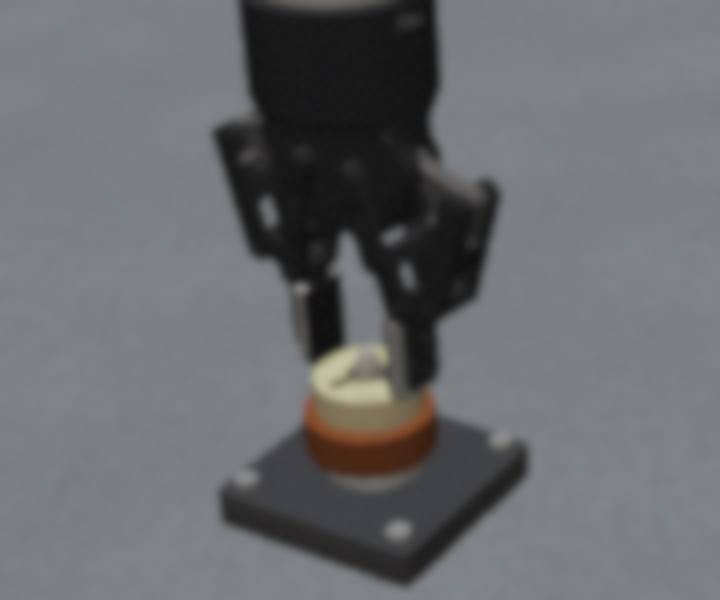

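{"method": "drive_tool", "body": {"gripper": [0.7, 0.7, 0, 0, 0, 0, 0, 0, 0, 0, 0, 0], "offset": [[0, -0.0007, 0], [0, 0, 0], [0, 0, 0], [0, 0, 0], [0, 0, 0], [0, 0, 0], [0, -0.01, 0], [0, -0.03, 0], [0, -0.04, 0], [0, -0.02, 0], [0, 0, 0], [0, 0, 0]], "turn": [0, 0, 0, 0, 0, 0, 0, 0, 0, 0, 0, 0]}}

```text
time_s: 18.4
eef_pos: [471.6, 11.9, 163.9]
ee_rot: [-0.707, 0.707, 0.001, 0.001]
force: [-0.1, 0.5, -0.4]
grip_width: 0.999
```

```bash
python3 g.py 12 471 11.3 52;python3 - <<'E'
from f import *
z=np.load('s12.npz'); im,d=z['im'],z['d']; C=cloud('scene',d)
mk=orange(im)&(C[...,2]>25)&(C[...,2]<56)&(np.hypot(C[...,0]-470.9,C[...,1]-11.3)<45)
print(np.percentile(C[mk][:,2],[50,90,95,98]))
im,d=ctrl.capture('top'); cv2.imwrite('pics/t12.png',cv2.resize(im[245:365,240:384,::-1],(720,600)))
E
```

```text
{'time_s': 18.4, 'eef_pos': [471.625, 11.866, 163.858], 'ee_rot': [-0.707, 0.707, 0.001, 0.001], 'force': [-0.07, 0.46, -0.36], 'wrist_torque': [0.034, -0.02, 0.045], 'grip_width': 0.999, 'joints': [-0.224, 0.264, 1.751, -0.0, 1.125, -0.223]}
416 [55.8 58.7 65.8 67.3 71.6]
top plane slope deg [-0.4   0.98] z at guess 66.28 216
wall fit (array([471.14716978,  11.59240958]), np.float64(0.8361043676857793), 74)
[46.15847198 50.80069462 51.20662198 51.75644898]
```

View pics/s12.png

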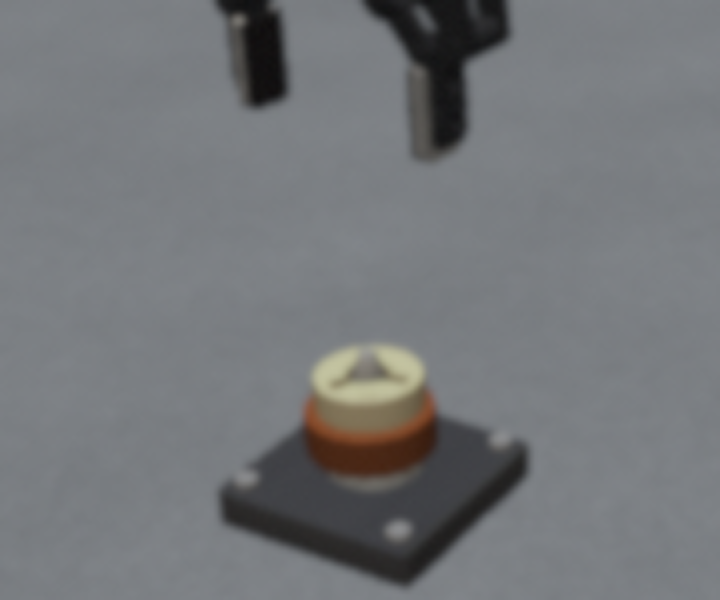

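The picture shows the cream ring (368,380) sitting on the brown one. Its top is at 66.3 mm, against 66 nominal. I'll move the arm clear and check once more from above.

{"method": "drive_tool", "body": {"gripper": [0, 0, 0, 0, 0, 0, 0, 0, 0, 0], "offset": [[0, -0.03, 0], [0, -0.02, -0.03], [0, 0, -0.035], [0, 0, -0.035], [0, 0, -0.035], [0, 0, -0.035], [0, 0, -0.02], [0, 0, 0], [0, 0, 0], [0, 0, 0]], "turn": [0, 0, 0, 0, 0, 0, 0, 0, 0, 0]}}

```text
time_s: 19.33
eef_pos: [470.9, -177.2, 211.9]
ee_rot: [0.708, -0.707, 0.001, 0.0]
force: [0.5, -0.7, 1.0]
grip_width: 1.0
```

```bash
python3 g.py 13 471 11.3 52;python3 - <<'E'
from f import *
im,d=ctrl.capture('top'); cv2.imwrite('pics/t13.png',cv2.resize(im[245:365,240:384,::-1],(720,600)))
C=cloud('top',d); r=np.hypot(C[...,0]-470.7,C[...,1]-11.7)
for nm,a,b in (('small',20,23),('large',25.5,28)):
    m=(r>a)&(r<b); P=C[m]; z0=np.median(P[:,2]); k=abs(P[:,2]-z0)<3; P=P[k]
    s=np.linalg.lstsq(np.c_[P[:,:2]-[470.7,11.7],np.ones(len(P))],P[:,2],rcond=None)[0]; print(nm,len(P),s[2],np.degrees(s[:2]))
E
```

```text
{'time_s': 19.333, 'eef_pos': [470.924, -177.2, 211.882], 'ee_rot': [0.708, -0.707, 0.001, 0.0], 'force': [0.463, -0.701, 1.012], 'wrist_torque': [-0.018, -0.062, 0.01], 'grip_width': 1.0, 'joints': [-0.593, 0.282, 1.591, 0.0, 1.27, -0.593]}
410 [55.8 58.9 65.7 67.4 70.9]
top plane slope deg [-0.18  0.36] z at guess 66.15 209
wall fit (array([470.69376268,  11.4464176 ]), np.float64(0.8085564067699575), 62)
small 140 65.82830361590302 [-0.82214787 -0.34434942]
large 113 49.49359187516301 [-1.27221393 -0.33025403]
```

View pics/t13.png

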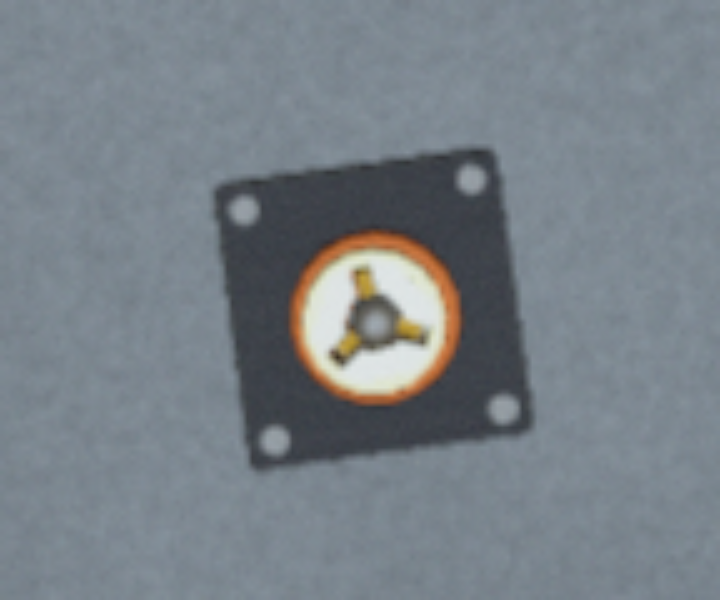

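The top view shows all three brass keys inside the cream ring's slots, centred at (377,320). Both rings are concentric and flat.

```bash
python3 -c "
from rig import ctrl
print(ctrl.finish_job())"
```

```text
the job is handed in; nothing more can be done
None
```

Both spacers are on the arbor in the right order, fully down on the keys, and stayed down after release. I handed the job in at about 19.5 s.

- **Large brown spacer:** I lined its slots up with the keys from the top camera, so it dropped over them without any turning under pressure. It touched the seat at about 4 N, and I let go of it. Its top then measured 50.3 mm (50 nominal).
- **Small cream spacer:** I took the one nearer the base, about 516 mm away against about 620 mm for its look-alike. It also dropped straight over the keys. The last half-millimetre step onto the large spacer briefly read 12.8 N, under the 25 N limit, and I eased off before releasing.
- **Last checks:**
  - The small spacer's top measured 66.15 mm from the scene camera and 65.8 mm from the top camera (66 nominal).
  - The large spacer's top measured 49.5 mm from the top camera.
  - The top view shows all three keys inside the cream spacer's slots.
- **Disagreement:** the measured tilts varied between 0.2 and 1.3 degrees from camera to camera. I put that down to depth noise and calibration, since the heights match.
- **Bystanders:** the arm never went near the relay cover, magnet yoke or screw terminal. I did not take a separate last measurement of them.

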